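Strip two stacks of soil-test parts

TASK

Two stacks of soil-test parts are left on the bench. Take them apart and set each part upright in the middle of its own place: the steel weight on the green felt of the wooden block, the black loading cap on the cork pad, the white porous stone in the white dish, the brass ring on the balance pan and the blue-lidded tin on the blue tray. The balance is delicate, so set the ring down on it gently and never knock or press on it.

Things in the scene. Friction and masses are not known exactly. Their poses are not given: they have to be found in the camera images.
- ring_mid (a point): Brass specimen ring, plain and gold-coloured: outside diameter 64 mm, bore 38 mm, height 30 mm, 0.4 to 0.65 kg. One of the two bottom parts (on the table) of the two stacks. The point is its centre, half-way up; its z axis is its upright axis.
- tin_mid (a point): Sample tin, a closed aluminium tin with a blue lid and blue band: diameter 64 mm, height 30 mm, 0.15 to 0.26 kg. The other bottom part. The point is its centre, half-way up; its z axis is its upright axis.
- stone_mid (a point): Porous stone, a plain chalk-white disc: diameter 50 mm, height 20 mm, about 0.1 kg. At the start it lies on the ring or on the tin. The point is its centre, half-way up; its z axis is its upright axis.
- cap_mid (a point): Loading cap, a black disc with a circle of eight small white dots near the edge of its top: diameter 50 mm, height 20 mm, about 0.1 kg. At the start it lies on the ring or on the tin, whichever the stone is not on. The point is its centre, half-way up; its z axis is its upright axis.
- weight_mid (a point): Steel weight, an upright bright cylinder with a darker band: diameter 32 mm, height 40 mm, about 0.25 kg. At the start it stands on the stone or on the cap. The point is its centre, half-way up; its z axis is its upright axis.
- balance: Small white laboratory balance (fixed) with a round bright steel weighing pan 84 mm across. Origin on the table under the centre of the pan; the pan's top is 50 mm above it and does not move. The casing is 120 mm by 110 mm, top 38 mm high, reaching from 70 mm on the -x side (display) to 50 mm on the +x side of the origin.
- tray: Blue plastic tray (fixed), a flat square slab 100 mm by 100 mm with thin grey stripes. Origin on the table under its centre; its top is 8 mm above it.
- dish: Round white ceramic dish (fixed), 142 mm across, with a low rim 9 mm high. Origin on the table under its centre; the flat inner floor is 5 mm above it and 130 mm across.
- pad: Cork pad (fixed), a brown flat square 95 mm by 95 mm. Origin on the table under its centre; its top is 6 mm above it.
- block: Dark wooden block (fixed), 90 mm by 90 mm, with a green felt disc 56 mm across in the middle of its top. Origin on the table under its centre; its top is 20 mm above it.
There are look-alikes about, which are no part of the job. What is shaped like the part that bears cap_mid but pink is not meant. Of the things that look like the part that bears ring_mid, take the one that is nearest to the robot's base at the start.

How it is judged (in metres and radians):
At the end, for the whole second after the job is handed in: Weight on block, cap on pad, stone in dish, ring on balance pan, tin on tray: each resting flat on its place (height within 4 mm, tilt under 0.12 rad, right way up), within 15 mm of its centre, released and at rest (horizontal distance between ring_mid and balance below 0.015 m and z of ring_mid in the frame of balance between 0.061 and 0.069 m and angle between each of ring_mid, tin_mid, stone_mid, cap_mid, weight_mid's own z axis and vertical below 0.12 rad and linear speed of each of ring, tin, stone, cap, weight below 0.02 m/s and angular speed of each of ring, tin, stone, cap, weight below 0.2 rad/s and horizontal distance between tin_mid and tray below 0.015 m and z of tin_mid in the frame of tray between 0.019 and 0.027 m and horizontal distance between stone_mid and dish below 0.015 m and z of stone_mid in the frame of dish between 0.011 and 0.019 m and horizontal distance between cap_mid and pad below 0.015 m and z of cap_mid in the frame of pad between 0.012 and 0.02 m and horizontal distance between weight_mid and block below 0.015 m and z of weight_mid in the frame of block between 0.036 and 0.044 m); the robot touches nothing.
It fails at once if the balance is struck or pressed with more than 60 N (contact force between anything else and balance above 60 N).
It also fails if it takes over 128 s, if anything falls off the work surface, if the arm or the gripper's body presses on something with over 40 N, if the wrist force passes 120 N, or if a joint passes its speed limit or range.

ROBOT

A 6-joint arm with a two-finger parallel gripper is mounted at the origin on the work surface. World frame = base frame: x ahead of the robot, y to its left, z up, the work surface at z = 0. Lengths are in m, angles in degrees, forces in N, time in s.
With the tool pointing down it reaches from about 0.4 to 0.825 m from the base axis. Payload 7 kg.
Tool frame: the origin (TCP) lies on the front face of the gripper's body, between the roots of the fingers; the fingertips stand 66 mm ahead of it and the grasp point (between the pads) lies 47 mm ahead of it; z points along the fingers, y is the line along which they close (so a half turn about z gives the same grasp; the last joint's range is limited). The gripper opens to 88 mm and grips with 3 to 60 N. Pads are 19 mm wide; open, the fingers measure 130 mm over their backs; the gripper's body (78 mm by 193 mm) begins 47 mm behind the grasp point.
Start: joints at [-59.41, 20.546, 0.682, 0, -70.136, -16.507], TCP at [0.164, -0.655, 0.292] pointing down, gripper open.
Joint ranges: [-176.03, 176.03], [-82.01, 121.73], [-58.28, 71.71], [-173.87, 95.51], [-174.79, -0.11], [-173.66, 173.66]. Speed limits (degrees/s): [136.94, 136.94, 172.46, 180, 180, 180].

INTERFACE

Orientations are given as [roll, pitch, yaw] about the fixed x, y, z axes, in that order (R = Rz(yaw) Ry(pitch) Rx(roll)).
In Python, from plant import ctrl gives the robot as it stands.
- The arm moves only by the tool send_rows, never from a script. Its argument "deltas" is a list of rows, each a list of 2 entries, a list of its own where there are three numbers: the shift along the tool's x, y, z each as a share of 800 mm, from -1 to 1, then the turn about the tool's z as a share of 90 degrees, from -1 to 1. A call has exactly 5 rows; each row is the pose to reach, as a shift and turn from the pose commanded when the call began, along the tool's axes at that moment; what a row does not reach only later rows make up. A row lasts 1/12 s, in which the tool goes at most 41.7 mm and 7.16 degrees, less where a joint would pass 70% of its speed; a pose out of reach is approached as far as the arm can. A call with a number of a shift or a turn outside -1 to 1 is refused whole. A call with a gripper value outside its range is refused whole. "gripper" is the opening, from 0 (shut) to 1 (fully open), set as the call begins (left out, the last holds). The fingers move at their own pace and stop on an object; the grip force is fixed at half the most. Time passes only in rows, so rows that repeat a pose let the fingers close, or fill a call up. It gives the time, the measured TCP pose, the force, the opening and the grip force at its end, in the units of the state.
- ctrl.get_obs(): the state, without advancing time (a new reading comes with each control period).
- ctrl.snapshot(name): name is "side" or "top" or "wrist"; returns a dict with "color" (400x640x3 uint8, red, green, blue), "vertical_fov" (degrees; the focal length in pixels is half the picture's height over the tangent of half this angle, whatever the lens; pixels are square), "cx", "cy" (the principal point, pixels), "rvec" (rotation vector, rad) and "tvec" (3), from world to camera coordinates, as OpenCV has them. Camera axes: x right, y down, z forward; pixel columns grow to the right and rows downward; lengths in m; the calibration is good to about 2 mm. A picture is of the moment at which its call begins. There is no depth.
- ctrl.close_job(): hands the job in; it is judged then, once.
Trained networks look in a picture, given as the dict that the camera call returned (one of the last four; its "shot" number tells which), for a name from the list of things; names that differ only in an ending like _2 or _b are one class to them, and where a whole thing is asked for, a point or a joint stands for the part that bears it (a point fixed in the world has none). Each returns a list of dicts, best first, with "conf" (0 to 1); they miss things now and then, are a little off and sometimes report something else, mostly with a low value. They report only what shows in the picture. A call takes as long as a camera call. They do not tell look-alikes from the thing itself.
- ctrl.boxes_of(picture, thing): "xy" ([column, row] as shares, 0 to 1, of the picture: columns of its width, rows of its height, amid what is visible of it).
- ctrl.cut_out(picture, thing): "pixels" (400x640 bool, what is visible of it) and "xy" ([column, row] as shares, 0 to 1, of the picture: columns of its width, rows of its height, amid what is visible of it).
The state is a dict: "clock": time; "joint_pos": joint angles; "qvel": joint speeds; "tau": joint torques, N m; "tool_pos": TCP position; "orientation": TCP orientation; "force": force on the tool from outside, world axes, zero at the start; "moment": the same for the moment, N m; "opening": finger opening in m; "gripper_force": force on a finger pad.
Only numpy, scipy, OpenCV 4.12 (cv2) and the standard library are available. Lean on these libraries where they do the work, as an engineer would, in place of code of your own. Each camera call takes 0.05 s, during which the arm holds its last target. There are 200 camera calls.

## Working session

There is one attempt and no reset: what is moved stays moved. The work goes in short steps, Python scripts to look and compute and a tool call to move; the robot and the scene stay as the last step left them, time stands still between calls to the robot, and variables do not carry over. Pictures are saved under pics/ and viewed, at most 14 in all, crops included, and the job is handed in when it is done.

Besides the shell and the picture viewer there is one more tool, called as name(argument=value, ...), one argument or row to a line, values as JSON. send_rows: Moves the arm, as the interface text tells. Shift numbers are shares of 800 mm and turn numbers shares of 90 degrees, none past 1 either way. Its arguments: {"type":"object","properties":{"deltas":{"type":"array","items":{"type":"array"}},"gripper":{"type":"number"}},"required":["deltas"]}

```bash
ls; mkdir -p pics; cat > h.py <<'E'
import numpy as np, cv2, json
from plant import ctrl
def K(p):
    f=200/np.tan(np.radians(p["vertical_fov"])/2); return np.array([[f,0,p["cx"]],[0,f,p["cy"]],[0,0,1.]])
def ray(p,uv):
    R=cv2.Rodrigues(np.array(p["rvec"],float))[0]; t=np.array(p["tvec"],float).ravel()
    d=R.T@np.linalg.inv(K(p))@np.array([uv[0],uv[1],1.]); return -R.T@t, d/np.linalg.norm(d)
def atz(p,uv,z):
    c,d=ray(p,uv); return c+d*(z-c[2])/d[2]
def tri(*rs):
    A=sum(np.eye(3)-np.outer(d,d) for c,d in rs); b=sum((np.eye(3)-np.outer(d,d))@c for c,d in rs); return np.linalg.solve(A,b)
def save(p,n): cv2.imwrite(f"pics/{n}.png",p["color"][:,:,::-1])
E
python3 - <<'E'
from h import *
print(ctrl.get_obs())
for n in ("top","side"):
    p=ctrl.snapshot(n); save(p,n+"0")
    c,_=ray(p,(320,200)); print(n,c,p["vertical_fov"],p["cx"],p["cy"])
    for t in "ring_mid tin_mid stone_mid cap_mid weight_mid balance tray dish pad block".split():
        for r in ctrl.boxes_of(p,t)[:4]:
            uv=np.array(r["xy"])*[640,400]; print(n,t,round(r["conf"],2),uv.round(),atz(p,uv,0.02).round(3))
E
```

```text
pics
{'clock': 0.0, 'joint_pos': array([-5.94095852e+01,  2.05889581e+01,  6.33399068e-01, -2.01847884e-02,
       -7.01340069e+01, -1.65077938e+01]), 'qvel': array([-0.01319099,  0.07526499, -0.08229236, -0.1096476 ,  0.05069935,
        0.02007445]), 'tau': array([-8.65404490e-04, -5.82717061e+01,  2.93041921e+01,  6.99676797e+00,
        6.67884975e-03, -1.17167656e-04]), 'tool_pos': array([ 0.16414357, -0.65434743,  0.2912475 ]), 'orientation': array([ 1.79908734e+02, -7.25927221e-03, -1.65924247e+02]), 'force': array([-0.17307623,  0.31253165, -0.38400831]), 'moment': array([0.02493403, 0.08727484, 0.03658147]), 'gripper_force': 0.0, 'opening': 0.08739336243066279}
top [ 0.40077563 -0.00123669  1.20435879] 49.51048209926578 317.6132820143482 201.42274882697694
top ring_mid 0.85 [449. 229.] [ 0.435 -0.369  0.02 ]
top ring_mid 0.62 [390. 237.] [ 0.411 -0.207  0.02 ]
top tin_mid 0.59 [448. 190.] [ 0.543 -0.366  0.02 ]
top stone_mid 0.56 [456. 190.] [ 0.544 -0.389  0.02 ]
top cap_mid 0.82 [381. 272.] [ 0.317 -0.184  0.02 ]
top cap_mid 0.71 [398. 229.] [ 0.434 -0.23   0.02 ]
top weig
[... 541 characters left out ...]
stone_mid 0.67 [475. 281.] [ 0.571 -0.387  0.02 ]
side stone_mid 0.53 [244. 166.] [0.544 0.358 0.02 ]
side cap_mid 0.69 [327. 308.] [ 0.31  -0.197  0.02 ]
side cap_mid 0.37 [476. 271.] [ 0.6   -0.377  0.02 ]
side weight_mid 0.74 [475. 272.] [ 0.596 -0.377  0.02 ]
side balance 0.79 [236. 196.] [0.428 0.246 0.02 ]
side balance 0.62 [308. 225.] [0.472 0.008 0.02 ]
side tray 0.7 [393. 221.] [ 0.626 -0.146  0.02 ]
side tray 0.49 [475. 272.] [ 0.595 -0.376  0.02 ]
side dish 0.66 [237. 199.] [0.423 0.235 0.02 ]
side dish 0.61 [309. 223.] [0.477 0.011 0.02 ]
side dish 0.52 [393. 217.] [ 0.637 -0.138  0.02 ]
side pad 0.88 [246. 162.] [0.563 0.372 0.02 ]
side block 0.78 [316. 180.] [0.637 0.133 0.02 ]
```

View pics/top0.png

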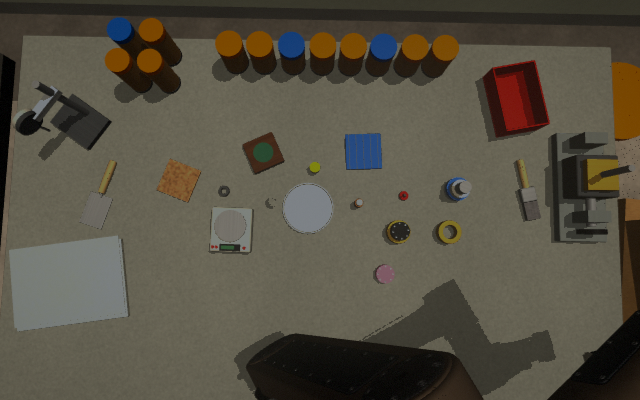

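View pics/side0.png

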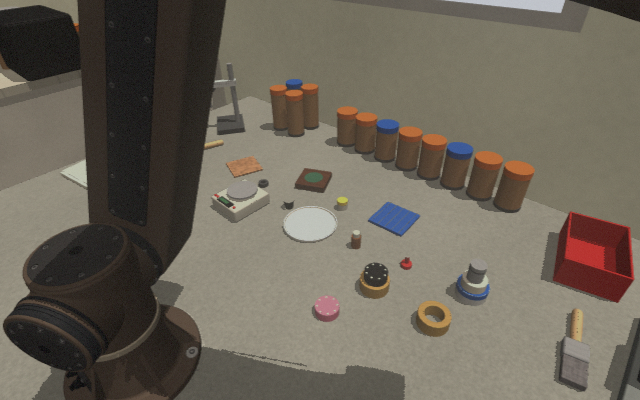

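The top view shows stack A (cap with white dots on a brass ring) at about (398,231) and stack B (weight on stone on tin) at about (458,189). In the side view they are at (376,280) and (475,280).

What could be taken for the ring: (398,234), which is under the cap and about 0.48 m from the base, and the bare ring at (449,232), about 0.57 m away. I choose the one under the cap because it is nearer. What could be taken for the cap: the black one at (398,231) and the pink one at (384,273). I choose the black one.

```bash
python3 - <<'E'
from h import *
P={n:ctrl.snapshot(n) for n in("top","side")}
im=P["top"]["color"][140:300,330:500]; im2=P["side"]["color"][230:350,300:510]
a=cv2.resize(im,None,fx=3,fy=3,interpolation=2)[:480,:]; b=cv2.resize(im2,None,fx=1.4,fy=1.4,interpolation=2)
c=np.zeros((480,800,3),np.uint8); c[:a.shape[0],:a.shape[1]]=a; b=b[:, :290]; c[:b.shape[0],510:510+b.shape[1]]=b
cv2.imwrite("pics/crop0.png",c[:,:,::-1])
for t in "balance tray dish pad block weight_mid stone_mid tin_mid cap_mid ring_mid".split():
    rs={}
    for n in P:
        L=ctrl.cut_out(P[n],t)[:3]
        for r in L:
            m=r["pixels"]; v,u=np.nonzero(m); rs.setdefault(n,[]).append((np.array([u.mean(),v.mean()]),r["conf"],m.sum(),(u.min(),u.max(),v.min(),v.max())))
    for n in rs:
        for q in rs[n]: print(t,n,q[0].round(1),round(q[1],2),q[2],[int(x) for x in q[3]])
    if len(rs)==2: print("   tri",tri(*[ray(P[n],rs[n][0][0]) for n in rs]).round(4))
E
```

```text
balance top [231.5 229.3] 0.55 1866 [210, 253, 207, 252]
balance side [240.1 199.5] 0.94 1567 [212, 268, 179, 222]
   tri [0.4254 0.2251 0.0206]
tray top [362.9 151.1] 0.96 1262 [345, 381, 134, 169]
tray side [394.1 218.2] 0.58 990 [368, 419, 202, 235]
   tri [ 0.6514 -0.1335  0.0054]
dish top [307.5 207.9] 0.56 2011 [283, 332, 183, 233]
dish side [309.8 223.7] 0.57 1532 [284, 336, 206, 242]
   tri [0.489  0.0193 0.0057]
pad top [178.2 180.3] 0.58 1220 [157, 200, 159, 201]
pad side [243.8 166.3] 0.87 523 [226, 262, 156, 177]
   tri [0.56   0.3806 0.0037]
block top [262.7 152.6] 0.62 1100 [243, 283, 132, 173]
block top [462.9 187.5] 0.56 170 [455, 471, 181, 194]
block side [313.4 179.9] 0.6 644 [295, 331, 168, 192]
   tri [0.6409 0.1467 0.0112]
weight_mid top [463.  187.3] 0.63 185 [455, 471, 181, 194]
weight_mid side [476.8 271.1] 0.83 400 [467, 487, 259, 283]
   tri [ 0.5451 -0.3903  0.073 ]
stone_mid top [456.3 189.2] 0.56 169 [449, 468, 179, 198]
stone_mid top [399.6 230.5] 0.4 266 [391, 408, 222, 239]
stone_mid side [474.  284.5] 0.74 367 [461, 488, 270, 294]
   tri [ 0.5469 -0.3897  0.0304]
tin_mid top [451.2 189.5] 0.6 195 [444, 463, 177, 201]
tin_mid side [470.2 294.4] 0.66 474 [455, 489, 276, 305]
   tri [ 0.5507 -0.3878 -0.0062]
cap_mid top [399.5 230.7] 0.78 307 [390, 409, 222, 240]
cap_mid top [384.3 273.5] 0.66 283 [375, 393, 265, 282]
cap_mid side [375.1 274.6] 0.92 470 [364, 386, 263, 286]
cap_mid side [326.9 308.4] 0.56 492 [316, 338, 296, 321]
cap_mid side [244.  166.1] 0.56 498 [227, 262, 156, 177]
   tri [ 0.4288 -0.2288  0.0417]
ring_mid top [448.4 231.5] 0.96 428 [435, 461, 220, 243]
ring_mid top [393.3 233.2] 0.58 152 [386, 408, 220, 243]
ring_mid side [373.8 288.9] 0.94 374 [360, 389, 274, 298]
ring_mid side [433.5 318.3] 0.81 970 [416, 452, 301, 336]
   tri [ 0.3926 -0.3046  0.1038]
```

View pics/crop0.png

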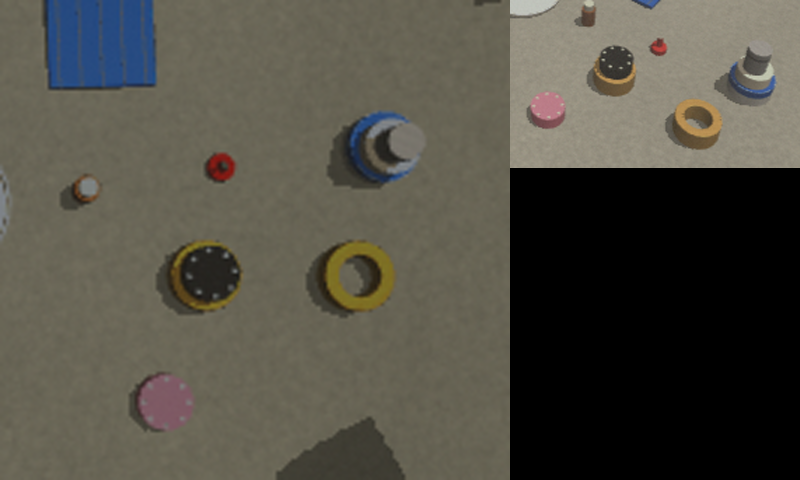

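The crop confirms the choice: the cap has eight white dots and sits on a brass ring, and the weight, stone and tin are stacked. I'm moving above the weight now.

send_rows(
  deltas=[
    [[-0.03, 0.011, 0.003], 0],
    [[-0.066, 0.025, 0.006], 0],
    [[-0.104, 0.039, 0.01], 0],
    [[-0.142, 0.053, 0.014], 0],
    [[-0.18, 0.068, 0.0175], 0],
  ],
  gripper=1,
)

```text
clock: 2.62
tool_pos: [0.2916, -0.5661, 0.278]
orientation: [-180.0, 0.0, -165.9]
force: [-0.0, 0.3, -0.4]
opening: 0.0879
gripper_force: 0.0
```

send_rows(
  deltas=[
    [[-0.038, 0.0145, 0.003], 0],
    [[-0.076, 0.029, 0.006], 0],
    [[-0.114, 0.043, 0.01], 0],
    [[-0.152, 0.057, 0.014], 0],
    [[-0.19, 0.072, 0.0175], 0],
  ],
)

```text
clock: 3.03
tool_pos: [0.4253, -0.473, 0.2642]
orientation: [-180.0, 0.0, -165.9]
force: [-0.5, -0.6, 0.7]
opening: 0.0877
gripper_force: 0.0
```

send_rows(
  deltas=[
    [[-0.038, 0.0145, 0.003], 0],
    [[-0.076, 0.029, 0.006], 0],
    [[-0.114, 0.043, 0.01], 0],
    [[-0.148, 0.056, 0.014], 0],
    [[-0.172, 0.064, 0.0175], 0],
  ],
)

```text
clock: 3.45
tool_pos: [0.5471, -0.3891, 0.2499]
orientation: [-180.0, 0.0, -165.8]
force: [-0.4, -0.7, -0.2]
opening: 0.0874
gripper_force: 0.0
```

```bash
cat >> h.py <<'E'
def go(x,y,z):
    "share of 800 mm along tool axes from here to a TCP target, tool pointing down"
    o=ctrl.get_obs(); a=np.radians(o["orientation"][2]); d=np.array([x,y,z])-o["tool_pos"]
    print("tcp",o["tool_pos"].round(4),o["orientation"].round(2),"t",round(o["clock"],2),"open",round(o["opening"],4),"f",o["force"].round(1))
    print("  share",(np.array([d@[np.cos(a),np.sin(a),0],d@[np.sin(a),-np.cos(a),0],-d[2]])/.8).round(4))
def segs(p,names):
    for t in names:
        for r in ctrl.cut_out(p,t)[:2]:
            v,u=np.nonzero(r["pixels"]); print(t,round(r["conf"],2),(round(u.mean(),1),round(v.mean(),1)),"px",len(u),[int(k) for k in(u.min(),u.max(),v.min(),v.max())])
E
python3 - <<'E'
from h import *
go(0.545,-0.390,0.119)
p=ctrl.snapshot("wrist"); save(p,"w1"); print(ray(p,(320,200)),p["vertical_fov"])
segs(p,["weight_mid","stone_mid","tin_mid"])
R=cv2.Rodrigues(np.array(p["rvec"],float))[0]
for z in (.09,.05,.03):
    q=cv2.projectPoints(np.array([[.545,-.39,z]]),p["rvec"],np.array(p["tvec"]),K(p),None)[0]; print(z,q.ravel())
E
```

```text
tcp [ 0.5471 -0.3891  0.2499] [-1.8000e+02  2.0000e-02 -1.6584e+02] t 3.45 open 0.0874 f [-0.4 -0.7 -0.2]
  share [ 0.0028 -0.0004  0.1637]
(array([ 0.46558144, -0.4102417 ,  0.3433764 ]), array([ 0.29562116,  0.07355394, -0.9524694 ])) 66.54093593229977
weight_mid 0.96 (np.float64(320.0), np.float64(196.2)) px 1304 [302, 338, 174, 218]
stone_mid 0.85 (np.float64(316.9), np.float64(177.6)) px 836 [294, 343, 162, 204]
tin_mid 0.96 (np.float64(318.2), np.float64(171.9)) px 813 [289, 348, 152, 207]
0.09 [320.53071602 201.00211492]
0.05 [320.51375362 188.67398337]
0.03 [320.50677015 183.59845038]
```

View pics/w1.png

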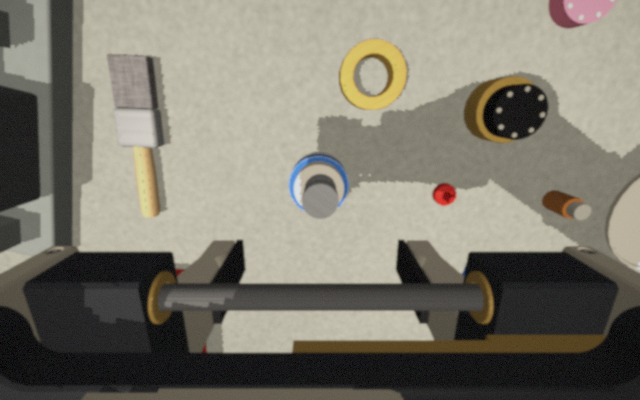

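The wrist view shows the weight top at about (320,200), where (320.5,201) was predicted for z=0.09. The stone and tin sit beneath it at u≈318, so the positions agree.

send_rows(
  deltas=[
    [[0.0006, 0, 0.03], 0],
    [[0.0012, 0, 0.07], 0],
    [[0.0018, 0, 0.11], 0],
    [[0.0024, 0, 0.143], 0],
    [[0.0028, 0, 0.161], 0],
  ],
)

```text
clock: 4.07
tool_pos: [0.5404, -0.3916, 0.1182]
orientation: [179.9, -0.2, -166.0]
force: [-0.2, 0.3, -0.8]
opening: 0.0877
gripper_force: 0.0
```

send_rows(
  deltas=[
    [[0, 0, 0], 0],
    [[0, 0, 0], 0],
    [[0, 0, 0], 0],
    [[0, 0, 0], 0],
    [[0, 0, 0], 0],
  ],
  gripper=0,
)

```text
clock: 4.48
tool_pos: [0.5436, -0.3919, 0.1232]
orientation: [-179.9, 0.1, -165.9]
force: [0.6, -0.3, -0.9]
opening: 0.0597
gripper_force: 0.0
```

send_rows(
  deltas=[
    [[0, 0, 0], 0],
    [[0, 0, 0], 0],
    [[0, 0, 0], 0],
    [[0, 0, 0], 0],
    [[0, 0, 0], 0],
  ],
)

```text
clock: 4.9
tool_pos: [0.543, -0.3913, 0.1216]
orientation: [-180.0, 0.0, -165.9]
force: [-0.8, 1.4, 1.8]
opening: 0.0313
gripper_force: 30.0
```

send_rows(
  deltas=[
    [[0, 0, -0.015], 0],
    [[0, 0, -0.045], 0],
    [[0, 0, -0.08], 0],
    [[0, 0, -0.115], 0],
    [[0, 0, -0.14], 0],
  ],
)

```text
clock: 5.32
tool_pos: [0.5431, -0.3917, 0.2365]
orientation: [-179.9, 0.1, -165.9]
force: [1.2, 0.8, -2.4]
opening: 0.0317
gripper_force: 30.0
```

send_rows(
  deltas=[
    [[-0.008, 0.016, -0.005], 0],
    [[-0.02, 0.045, -0.01], 0],
    [[-0.035, 0.077, -0.01], 0],
    [[-0.053, 0.116, -0.01], 0],
    [[-0.071, 0.156, -0.01], 0],
  ],
)

```text
clock: 5.73
tool_pos: [0.5671, -0.2551, 0.2411]
orientation: [180.0, -0.0, -166.0]
force: [1.3, 0.4, -3.5]
opening: 0.0315
gripper_force: 30.0
```

send_rows(
  deltas=[
    [[-0.018, 0.04, 0], 0],
    [[-0.036, 0.08, 0], 0],
    [[-0.054, 0.12, 0], 0],
    [[-0.072, 0.16, 0], 0],
    [[-0.09, 0.2, 0], 0],
  ],
)

```text
clock: 6.15
tool_pos: [0.5979, -0.0817, 0.2412]
orientation: [180.0, -0.1, -165.9]
force: [0.8, -0.2, -2.1]
opening: 0.0316
gripper_force: 30.0
```

send_rows(
  deltas=[
    [[-0.018, 0.04, 0], 0],
    [[-0.036, 0.08, 0], 0],
    [[-0.054, 0.12, 0], 0],
    [[-0.07, 0.153, 0], 0],
    [[-0.084, 0.183, 0], 0],
  ],
)

```text
clock: 6.57
tool_pos: [0.6275, 0.077, 0.2411]
orientation: [180.0, -0.1, -165.9]
force: [0.3, -1.1, -2.9]
opening: 0.0313
gripper_force: 30.0
```

send_rows(
  deltas=[
    [[-0.012, 0.026, 0], 0],
    [[-0.022, 0.048, 0], 0],
    [[-0.03, 0.066, 0], 0],
    [[-0.036, 0.078, 0], 0],
    [[-0.038, 0.083, 0], 0],
  ],
)

```text
clock: 6.98
tool_pos: [0.6414, 0.1477, 0.241]
orientation: [180.0, -0.0, -165.9]
force: [0.5, -1.6, -2.5]
opening: 0.0312
gripper_force: 30.0
```

```bash
python3 - <<'E'
from h import *
go(0.641,0.147,0.0916)
p=ctrl.snapshot("wrist"); save(p,"w2")
h=cv2.cvtColor(p["color"],cv2.COLOR_RGB2HSV)
m=(h[...,0]>40)&(h[...,0]<90)&(h[...,1]>70)
n,l,s,c=cv2.connectedComponentsWithStats(m.astype(np.uint8))
for i in np.argsort(-s[1:,4])[:2]+1:
    print("green",s[i],c[i],atz(p,c[i],.02).round(4))
segs(p,["block","dish","balance","tray"])
E
```

```text
tcp [0.6414 0.1477 0.241 ] [ 1.8000e+02 -4.0000e-02 -1.6586e+02] t 6.98 open 0.0312 f [ 0.5 -1.6 -2.5]
  share [ 0.0007 -0.0008  0.1867]
green [ 294  159   52   51 2047] [319.30581339 183.8690767 ] [0.6399 0.1457 0.02  ]
green [631 339   5   7  10] [632.5 342.5] [0.7443 0.5831 0.02  ]
block 0.71 (np.float64(319.5), np.float64(180.6)) px 7128 [270, 367, 133, 229]
dish 0.95 (np.float64(228.9), np.float64(31.9)) px 8928 [151, 302, 0, 76]
balance 0.72 (np.float64(458.5), np.float64(25.8)) px 6856 [384, 528, 0, 64]
balance 0.31 (np.float64(58.6), np.float64(124.6)) px 9840 [2, 111, 67, 182]
tray 0.66 (np.float64(59.0), np.float64(124.8)) px 9709 [3, 111, 68, 181]
```

View pics/w2.png

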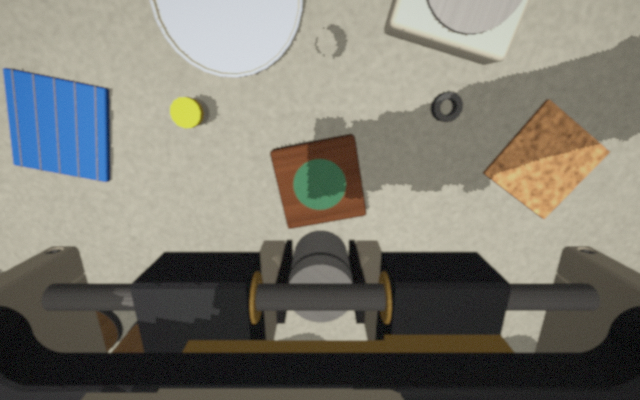

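The block's felt is at (319,184), which gives (0.640,0.1457), consistent with the two-view estimate. The weight hangs straight. I'm lowering it now, slowly at the end.

send_rows(
  deltas=[
    [[0.001, -0.001, 0.025], 0],
    [[0.002, -0.0016, 0.06], 0],
    [[0.0022, -0.0016, 0.1], 0],
    [[0.0022, -0.0016, 0.13], 0],
    [[0.0022, -0.0016, 0.145], 0],
  ],
)

```text
clock: 7.65
tool_pos: [0.6384, 0.1429, 0.1221]
orientation: [-180.0, -0.3, -166.0]
force: [-0.6, -0.7, -3.3]
opening: 0.0313
gripper_force: 30.0
```

send_rows(
  deltas=[
    [[0, 0, 0.01], 0],
    [[0, 0, 0.02], 0],
    [[0, 0, 0.03], 0],
    [[0, 0, 0.037], 0],
    [[0, 0, 0.04], 0],
  ],
)

```text
clock: 8.07
tool_pos: [0.6402, 0.1446, 0.0932]
orientation: [180.0, 0.0, -165.9]
force: [0.3, 0.6, -2.7]
opening: 0.0319
gripper_force: 30.0
```

send_rows(
  deltas=[
    [[0, 0, 0], 0],
    [[0, 0, 0], 0],
    [[0, 0, 0], 0],
    [[0, 0, 0], 0],
    [[0, 0, 0], 0],
  ],
)

```text
clock: 8.48
tool_pos: [0.6402, 0.1448, 0.0939]
orientation: [180.0, 0.0, -165.9]
force: [-0.5, 0.6, -3.4]
opening: 0.0313
gripper_force: 30.0
```

```bash
python3 -c "
from h import *
go(0.640,0.146,0.0916)"
```

```text
tcp [0.6402 0.1448 0.0939] [ 1.7999e+02  5.0000e-02 -1.6591e+02] t 8.48 open 0.0313 f [-0.5  0.6 -3.4]
  share [-0.0001  0.0015  0.0028]
```

send_rows(
  deltas=[
    [[0, 0.001, 0.001], 0],
    [[0, 0.001, 0.002], 0],
    [[0, 0.001, 0.003], 0],
    [[0, 0.001, 0.003], 0],
    [[0, 0.001, 0.003], 0],
  ],
)

```text
clock: 8.9
tool_pos: [0.6399, 0.1455, 0.0915]
orientation: [180.0, 0.0, -165.9]
force: [-3.2, 0.3, 3.4]
opening: 0.032
gripper_force: 30.0
```

send_rows(
  deltas=[
    [[0, 0, 0], 0],
    [[0, 0, 0], 0],
    [[0, 0, 0], 0],
    [[0, 0, 0], 0],
    [[0, 0, 0], 0],
  ],
  gripper=0.65,
)

```text
clock: 9.32
tool_pos: [0.6399, 0.1454, 0.0908]
orientation: [-180.0, -0.0, -165.9]
force: [-0.5, -0.7, 1.1]
opening: 0.0557
gripper_force: 0.0
```

send_rows(
  deltas=[
    [[0, 0, -0.01], 0],
    [[0, 0, -0.04], 0],
    [[0, 0, -0.08], 0],
    [[0, 0, -0.125], 0],
    [[0, 0, -0.16], 0],
  ],
)

```text
clock: 9.73
tool_pos: [0.6403, 0.1454, 0.2223]
orientation: [-180.0, 0.1, -165.9]
force: [1.0, 0.7, 0.5]
opening: 0.0566
gripper_force: 0.0
```

send_rows(
  deltas=[
    [[0.008, -0.016, 0], 0],
    [[0.02, -0.045, 0], 0],
    [[0.035, -0.077, 0], 0],
    [[0.053, -0.116, 0], 0],
    [[0.071, -0.156, 0], 0],
  ],
  gripper=1,
)

```text
clock: 10.15
tool_pos: [0.6147, 0.0097, 0.2196]
orientation: [180.0, 0.0, -165.8]
force: [0.5, -0.6, 1.2]
opening: 0.0838
gripper_force: 0.0
```

send_rows(
  deltas=[
    [[0.018, -0.04, 0], 0],
    [[0.036, -0.08, 0], 0],
    [[0.054, -0.12, 0], 0],
    [[0.072, -0.16, 0], 0],
    [[0.09, -0.2, 0], 0],
  ],
)

```text
clock: 10.57
tool_pos: [0.5836, -0.1638, 0.2197]
orientation: [-180.0, 0.0, -165.9]
force: [0.7, 1.2, -0.4]
opening: 0.0881
gripper_force: 0.0
```

send_rows(
  deltas=[
    [[0.018, -0.04, 0], 0],
    [[0.036, -0.08, 0], 0],
    [[0.054, -0.12, 0], 0],
    [[0.069, -0.153, 0], 0],
    [[0.082, -0.183, 0], 0],
  ],
)

```text
clock: 10.98
tool_pos: [0.5554, -0.3222, 0.2196]
orientation: [-180.0, 0.0, -166.0]
force: [1.1, 0.5, -0.6]
opening: 0.0874
gripper_force: 0.0
```

send_rows(
  deltas=[
    [[0.011, -0.026, 0], 0],
    [[0.021, -0.048, 0], 0],
    [[0.028, -0.066, 0], 0],
    [[0.033, -0.078, 0], 0],
    [[0.035, -0.082, 0], 0],
  ],
)

```text
clock: 11.4
tool_pos: [0.5447, -0.3919, 0.219]
orientation: [-180.0, -0.0, -166.0]
force: [-0.4, 1.2, 0.1]
opening: 0.0879
gripper_force: 0.0
```

```bash
python3 - <<'E'
from h import *
go(0.546,-0.390,0.101)
p=ctrl.snapshot("wrist"); save(p,"w3")
segs(p,["stone_mid","tin_mid"])
for t,z in(("stone_mid",.05),("tin_mid",.03)):
    r=ctrl.cut_out(p,t)
    if r:
        c=max(cv2.findContours(r[0]["pixels"].astype(np.uint8),0,2)[0],key=cv2.contourArea)
        (q,rad)=cv2.minEnclosingCircle(c); print(t,q,rad,atz(p,q,z).round(4))
s=ctrl.snapshot("side"); t=ctrl.snapshot("top"); segs(s,["weight_mid","stone_mid"]); segs(t,["weight_mid","stone_mid"])
def c(p,n): 
    r=ctrl.cut_out(p,n)[0]["pixels"]; v,u=np.nonzero(r); return ray(p,(u.mean(),v.mean()))
print(tri(c(s,"weight_mid"),c(t,"weight_mid")).round(4),tri(c(s,"stone_mid"),c(t,"stone_mid")).round(4))
E
```

```text
tcp [ 0.5447 -0.3919  0.219 ] [-179.99   -0.   -165.98] t 11.4 open 0.0879 f [-0.4  1.2  0.1]
  share [-0.0021  0.0019  0.1475]
stone_mid 0.76 (np.float64(321.0), np.float64(198.8)) px 2534 [294, 349, 170, 227]
tin_mid 0.91 (np.float64(320.4), np.float64(181.1)) px 1081 [288, 353, 159, 222]
stone_mid (321.131591796875, 198.5263214111328) 29.001529693603516 [ 0.543  -0.3921  0.05  ]
tin_mid (321.07537841796875, 193.39703369140625) 34.63770294189453 [ 0.544  -0.3918  0.03  ]
weight_mid 0.73 (np.float64(313.9), np.float64(171.4)) px 157 [309, 319, 164, 179]
stone_mid 0.83 (np.float64(474.2), np.float64(281.4)) px 519 [461, 487, 270, 293]Traceback (most recent call last):
  File "<stdin>", line 13, in <module>
  File "<stdin>", line 12, in c
IndexError: list index out of range
```

send_rows(
  deltas=[
    [[0, 0, 0.025], 0],
    [[0, 0, 0.06], 0],
    [[0, 0, 0.095], 0],
    [[0, 0, 0.12], 0],
    [[0, 0, 0.132], 0],
  ],
)

```text
clock: 12.47
tool_pos: [0.5436, -0.3899, 0.1102]
orientation: [179.8, -0.2, -165.9]
force: [0.3, 0.6, -0.0]
opening: 0.0875
gripper_force: 0.0
```

send_rows(
  deltas=[
    [[0, 0, 0.006], 0],
    [[0, 0, 0.011], 0],
    [[0, 0, 0.015], 0],
    [[0, 0, 0.015], 0],
    [[0, 0, 0.015], 0],
  ],
)

```text
clock: 12.88
tool_pos: [0.5455, -0.3908, 0.1024]
orientation: [-179.9, 0.1, -165.9]
force: [0.3, 0.5, 0.8]
opening: 0.0878
gripper_force: 0.0
```

send_rows(
  deltas=[
    [[0, 0, 0], 0],
    [[0, 0, 0], 0],
    [[0, 0, 0], 0],
    [[0, 0, 0], 0],
    [[0, 0, 0], 0],
  ],
  gripper=0,
)

```text
clock: 13.3
tool_pos: [0.545, -0.3906, 0.1015]
orientation: [-180.0, 0.0, -165.9]
force: [-0.2, -0.3, 0.6]
opening: 0.0599
gripper_force: 0.0
```

send_rows(
  deltas=[
    [[0, 0, 0], 0],
    [[0, 0, 0], 0],
    [[0, 0, 0], 0],
    [[0, 0, 0], 0],
    [[0, 0, 0], 0],
  ],
)

```text
clock: 13.72
tool_pos: [0.545, -0.3906, 0.1014]
orientation: [-180.0, -0.0, -165.9]
force: [-0.6, 0.3, 0.2]
opening: 0.0493
gripper_force: 30.0
```

```bash
python3 -c "
from h import *
go(0.489,0.0193,0.22)"
```

```text
tcp [ 0.545  -0.3906  0.1014] [-180.     -0.   -165.92] t 13.72 open 0.0493 f [-0.6  0.3  0.2]
  share [-0.0567  0.514  -0.1482]
```

send_rows(
  deltas=[
    [[0, 0, -0.015], 0],
    [[0, 0, -0.045], 0],
    [[0, 0, -0.08], 0],
    [[0, 0, -0.115], 0],
    [[0, 0, -0.14], 0],
  ],
)

```text
clock: 14.13
tool_pos: [0.5454, -0.3909, 0.2169]
orientation: [-179.9, 0.1, -165.9]
force: [0.3, -0.4, -0.2]
opening: 0.049
gripper_force: 30.0
```

send_rows(
  deltas=[
    [[-0.001, 0.015, -0.005], 0],
    [[-0.005, 0.045, -0.008], 0],
    [[-0.009, 0.08, -0.008], 0],
    [[-0.013, 0.12, -0.008], 0],
    [[-0.018, 0.16, -0.008], 0],
  ],
)

```text
clock: 14.55
tool_pos: [0.5268, -0.2616, 0.2197]
orientation: [180.0, -0.0, -166.0]
force: [0.6, 0.4, -0.5]
opening: 0.0489
gripper_force: 30.0
```

send_rows(
  deltas=[
    [[-0.005, 0.04, 0], 0],
    [[-0.01, 0.08, 0], 0],
    [[-0.014, 0.12, 0], 0],
    [[-0.018, 0.16, 0], 0],
    [[-0.022, 0.2, 0], 0],
  ],
)

```text
clock: 14.97
tool_pos: [0.505, -0.1018, 0.2199]
orientation: [180.0, -0.0, -165.9]
force: [1.2, -0.2, -0.6]
opening: 0.0489
gripper_force: 30.0
```

send_rows(
  deltas=[
    [[-0.005, 0.04, 0], 0],
    [[-0.01, 0.08, 0], 0],
    [[-0.014, 0.115, 0], 0],
    [[-0.016, 0.14, 0], 0],
    [[-0.017, 0.154, 0], 0],
  ],
)

```text
clock: 15.38
tool_pos: [0.4884, 0.0214, 0.2201]
orientation: [180.0, 0.0, -165.8]
force: [-0.4, -0.8, -1.1]
opening: 0.0494
gripper_force: 30.0
```

```bash
cat >> h.py <<'E'
def circ(p,t,z):
    for r in ctrl.cut_out(p,t)[:2]:
        c=max(cv2.findContours(r["pixels"].astype(np.uint8),0,2)[0],key=cv2.contourArea)
        q,rad=cv2.minEnclosingCircle(c); e=cv2.fitEllipse(c) if len(c)>5 else None
        print(t,round(r["conf"],2),"circle",np.round(q,1),round(rad,1),atz(p,q,z).round(4),"ellipse",np.round(e[0],1),atz(p,e[0],z).round(4))
E
python3 - <<'E'
from h import *
go(0.489,0.0193,0.0764)
p=ctrl.snapshot("wrist"); save(p,"w4")
circ(p,"dish",.007); circ(p,"balance",.03); circ(p,"pad",.006); circ(p,"block",.02);circ(p,"weight_mid",.06)
E
```

```text
tcp [0.4884 0.0214 0.2201] [ 1.7998e+02  2.0000e-02 -1.6582e+02] t 15.38 open 0.0494 f [-0.4 -0.8 -1.1]
  share [-1.000e-04 -2.700e-03  1.796e-01]
dish 0.71 circle [318.5 183.5] 68.3 [0.4849 0.0181 0.007 ] ellipse [317.8 176.9] [0.4783 0.0158 0.007 ]
balance 0.92 circle [543.5 176. ] 94.1 [0.4192 0.2227 0.03  ] ellipse [541.7 176.3] [0.4199 0.2211 0.03  ]
pad 0.57 circle [541.4 316.8] 5.4 [0.58   0.3197 0.006 ] ellipse [540.9 317.2] [0.5807 0.3194 0.006 ]
block 0.93 circle [365. 323.] 19.4 [0.6305 0.1106 0.02  ] ellipse [364.7 325.4] [0.6338 0.1112 0.02  ]
weight_mid 0.6 circle [382.4 334.7] 4.9 [0.6094 0.1168 0.06  ] ellipse [382.7 335.3] [0.6101 0.1173 0.06  ]
```

View pics/w4.png

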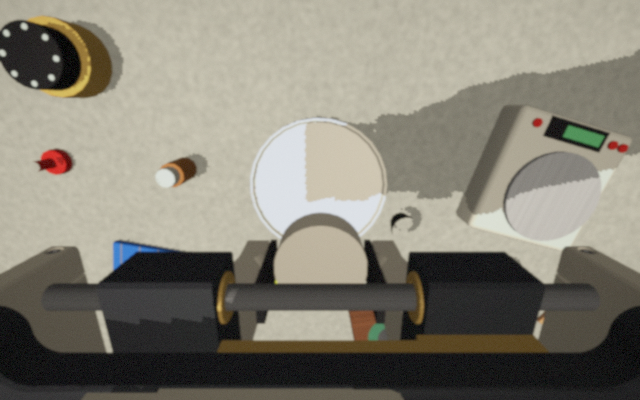

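The dish is centred at about (318,184), giving (0.487,0.019). The stone is held level, and the balance pan is at about (553,195). I'm lowering the stone.

send_rows(
  deltas=[
    [[0.001, -0.001, 0.025], 0],
    [[0.002, -0.002, 0.06], 0],
    [[0.002, -0.0025, 0.1], 0],
    [[0.002, -0.0025, 0.13], 0],
    [[0.002, -0.0025, 0.145], 0],
  ],
)

```text
clock: 16.1
tool_pos: [0.4866, 0.0153, 0.1009]
orientation: [-180.0, -0.2, -166.1]
force: [-0.2, 0.2, -1.3]
opening: 0.0492
gripper_force: 30.0
```

send_rows(
  deltas=[
    [[0, 0, 0.01], 0],
    [[0, 0, 0.02], 0],
    [[0, 0, 0.028], 0],
    [[0, 0, 0.032], 0],
    [[0, 0, 0.033], 0],
  ],
)

```text
clock: 16.52
tool_pos: [0.4882, 0.0169, 0.0773]
orientation: [-180.0, 0.0, -165.9]
force: [0.3, -0.4, -0.5]
opening: 0.0492
gripper_force: 30.0
```

send_rows(
  deltas=[
    [[0, 0, 0], 0],
    [[0, 0, 0], 0],
    [[0, 0, 0], 0],
    [[0, 0, 0], 0],
    [[0, 0, 0], 0],
  ],
)

```text
clock: 16.93
tool_pos: [0.4883, 0.0171, 0.0777]
orientation: [180.0, 0.0, -165.9]
force: [0.6, 0.3, -1.2]
opening: 0.0488
gripper_force: 30.0
```

```bash
python3 -c "
from h import *
go(0.487,0.019,0.0764)"
```

```text
tcp [0.4883 0.0171 0.0777] [ 1.7999e+02  4.0000e-02 -1.6591e+02] t 16.93 open 0.0488 f [ 0.6  0.3 -1.2]
  share [0.001  0.0026 0.0017]
```

send_rows(
  deltas=[
    [[0, 0.001, 0.001], 0],
    [[0, 0.0015, 0.0018], 0],
    [[0, 0.0015, 0.0022], 0],
    [[0, 0.0015, 0.0022], 0],
    [[0, 0.0015, 0.0022], 0],
  ],
)

```text
clock: 17.35
tool_pos: [0.488, 0.0182, 0.0763]
orientation: [-180.0, 0.0, -165.9]
force: [-1.7, -1.2, 8.4]
opening: 0.0493
gripper_force: 30.0
```

send_rows(
  deltas=[
    [[0, 0, 0], 0],
    [[0, 0, 0], 0],
    [[0, 0, 0], 0],
    [[0, 0, 0], 0],
    [[0, 0, 0], 0],
  ],
  gripper=0.75,
)

```text
clock: 17.77
tool_pos: [0.4878, 0.0182, 0.0755]
orientation: [-180.0, -0.0, -165.9]
force: [0.1, -0.4, -0.8]
opening: 0.0657
gripper_force: 0.0
```

send_rows(
  deltas=[
    [[0, 0, -0.01], 0],
    [[0, 0, -0.04], 0],
    [[0, 0, -0.08], 0],
    [[0, 0, -0.125], 0],
    [[0, 0, -0.16], 0],
  ],
)

```text
clock: 18.18
tool_pos: [0.488, 0.0181, 0.2066]
orientation: [-180.0, 0.1, -165.9]
force: [1.4, 0.5, -0.0]
opening: 0.0658
gripper_force: 0.0
```

send_rows(
  deltas=[
    [[0.001, -0.015, -0.005], 0],
    [[0.005, -0.045, -0.008], 0],
    [[0.009, -0.08, -0.008], 0],
    [[0.013, -0.12, -0.008], 0],
    [[0.018, -0.16, -0.008], 0],
  ],
  gripper=1,
)

```text
clock: 18.6
tool_pos: [0.5051, -0.1105, 0.211]
orientation: [-180.0, 0.1, -165.8]
force: [0.1, 0.8, -0.3]
opening: 0.0865
gripper_force: 0.0
```

send_rows(
  deltas=[
    [[0.005, -0.04, 0], 0],
    [[0.01, -0.08, 0], 0],
    [[0.013, -0.12, 0], 0],
    [[0.017, -0.16, 0], 0],
    [[0.021, -0.2, 0], 0],
  ],
)

```text
clock: 19.02
tool_pos: [0.5275, -0.2704, 0.2107]
orientation: [-180.0, 0.0, -165.9]
force: [0.5, 0.2, 0.4]
opening: 0.0876
gripper_force: 0.0
```

send_rows(
  deltas=[
    [[0.005, -0.04, 0], 0],
    [[0.01, -0.08, 0], 0],
    [[0.013, -0.115, 0], 0],
    [[0.015, -0.14, 0], 0],
    [[0.016, -0.154, 0], 0],
  ],
)

```text
clock: 19.43
tool_pos: [0.5449, -0.3937, 0.2101]
orientation: [-180.0, -0.0, -166.0]
force: [0.2, 0.6, 0.2]
opening: 0.0878
gripper_force: 0.0
```

```bash
python3 - <<'E'
from h import *
go(0.5445,-0.391,0.071)
p=ctrl.snapshot("wrist"); save(p,"w5")
circ(p,"tin_mid",.03)
s=ctrl.snapshot("side"); save(s,"s5"); circ(s,"stone_mid",.02)
E
```

```text
tcp [ 0.5449 -0.3937  0.2101] [-1.8000e+02 -3.0000e-02 -1.6602e+02] t 19.43 open 0.0878 f [0.2 0.6 0.2]
  share [-0.0003  0.0034  0.1738]
tin_mid 0.84 circle [322.5 196. ] 35.6 [ 0.5438 -0.3924  0.03  ] ellipse [322.3 196.7] [ 0.5445 -0.3924  0.03  ]
stone_mid 0.69 circle [310.  220.5] 10.1 [0.4869 0.0155 0.02  ] ellipse [310.1 220.5] [0.4872 0.0153 0.02  ]
```

send_rows(
  deltas=[
    [[0, 0.001, 0.025], 0],
    [[0, 0.002, 0.06], 0],
    [[0, 0.002, 0.1], 0],
    [[0, 0.002, 0.13], 0],
    [[0, 0.002, 0.145], 0],
  ],
)

```text
clock: 20.05
tool_pos: [0.5434, -0.3877, 0.0912]
orientation: [179.8, -0.2, -165.9]
force: [0.0, -0.1, -1.0]
opening: 0.0874
gripper_force: 0.0
```

send_rows(
  deltas=[
    [[0, 0, 0.009], 0],
    [[0, 0, 0.018], 0],
    [[0, 0, 0.025], 0],
    [[0, 0, 0.027], 0],
    [[0, 0, 0.028], 0],
  ],
)

```text
clock: 20.47
tool_pos: [0.5452, -0.3899, 0.0723]
orientation: [-180.0, 0.0, -165.9]
force: [0.1, 0.5, -0.5]
opening: 0.0874
gripper_force: 0.0
```

send_rows(
  deltas=[
    [[0, 0, 0], 0],
    [[0, 0, 0], 0],
    [[0, 0, 0], 0],
    [[0, 0, 0], 0],
    [[0, 0, 0], 0],
  ],
  gripper=0,
)

```text
clock: 20.88
tool_pos: [0.545, -0.39, 0.0721]
orientation: [-180.0, 0.0, -165.9]
force: [-0.4, -0.0, 1.8]
opening: 0.0628
gripper_force: 30.0
```

send_rows(
  deltas=[
    [[0, 0, 0], 0],
    [[0, 0, 0], 0],
    [[0, 0, 0], 0],
    [[0, 0, 0], 0],
    [[0, 0, 0], 0],
  ],
)

```text
clock: 21.3
tool_pos: [0.5451, -0.39, 0.0721]
orientation: [-180.0, 0.0, -165.9]
force: [-0.8, -0.8, 5.8]
opening: 0.0638
gripper_force: 30.0
```

```bash
python3 -c "
from h import *
go(0.651,-0.1335,0.18)"
```

```text
tcp [ 0.5451 -0.39    0.0721] [-1.7996e+02  3.0000e-02 -1.6591e+02] t 21.3 open 0.0638 f [-0.8 -0.8  5.8]
  share [-0.2065  0.2788 -0.1349]
```

send_rows(
  deltas=[
    [[0, 0, -0.015], 0],
    [[0, 0, -0.045], 0],
    [[0, 0, -0.08], 0],
    [[0, 0, -0.115], 0],
    [[0, 0, -0.14], 0],
  ],
)

```text
clock: 21.72
tool_pos: [0.5449, -0.3898, 0.1861]
orientation: [-180.0, 0.0, -165.9]
force: [0.7, -0.7, -2.3]
opening: 0.0634
gripper_force: 30.0
```

send_rows(
  deltas=[
    [[-0.01, 0.014, -0.01], 0],
    [[-0.03, 0.041, -0.02], 0],
    [[-0.055, 0.075, -0.02], 0],
    [[-0.08, 0.108, -0.02], 0],
    [[-0.105, 0.142, -0.02], 0],
  ],
)

```text
clock: 22.13
tool_pos: [0.5983, -0.2573, 0.1992]
orientation: [179.9, -0.1, -166.0]
force: [0.2, -1.2, -2.3]
opening: 0.0635
gripper_force: 30.0
```

send_rows(
  deltas=[
    [[-0.025, 0.034, 0], 0],
    [[-0.05, 0.068, 0], 0],
    [[-0.075, 0.101, 0], 0],
    [[-0.093, 0.126, 0], 0],
    [[-0.102, 0.137, 0], 0],
  ],
)

```text
clock: 22.55
tool_pos: [0.6515, -0.1293, 0.1989]
orientation: [179.9, -0.1, -165.8]
force: [-0.5, -1.2, -1.6]
opening: 0.0632
gripper_force: 30.0
```

```bash
python3 - <<'E'
from h import *
go(0.651,-0.1335,0.0801)
p=ctrl.snapshot("wrist"); save(p,"w6")
circ(p,"tray",.008)
for r in ctrl.cut_out(p,"tray")[:1]:
    c=max(cv2.findContours(r["pixels"].astype(np.uint8),0,2)[0],key=cv2.contourArea); q=cv2.minAreaRect(c); print(q, atz(p,q[0],.008).round(4))
E
```

```text
tcp [ 0.6515 -0.1293  0.1989] [ 1.7994e+02 -6.0000e-02 -1.6578e+02] t 22.55 open 0.0632 f [-0.5 -1.2 -1.6]
  share [ 0.0019 -0.005   0.1485]
tray 0.57 circle [316.9 187.1] 70.0 [ 0.646  -0.1344  0.008 ] ellipse [312.6 178.9] [ 0.6391 -0.1404  0.008 ]
((316.6153564453125, 189.92306518554688), (107.47164154052734, 101.98039245605469), 11.309932708740234) [ 0.6488 -0.134   0.008 ]
```

View pics/w6.png

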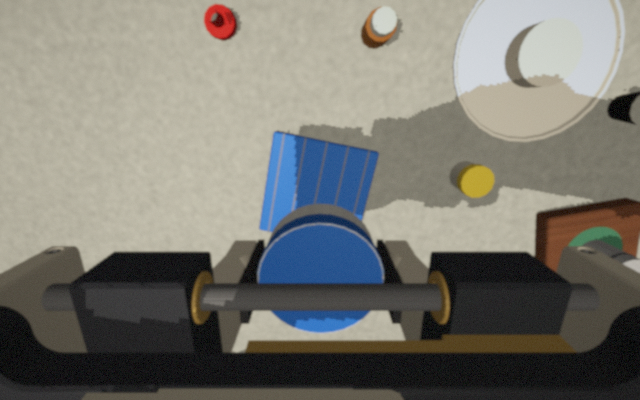

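The tin is held level. The tray spans about (261–378, 131–230+), giving (0.650,−0.134), and the stone sits well inside the dish at (548,52). I'm lowering the tin.

send_rows(
  deltas=[
    [[0, 0, 0.02], 0],
    [[0, 0, 0.05], 0],
    [[0, 0, 0.085], 0],
    [[0, 0, 0.108], 0],
    [[0, 0, 0.118], 0],
  ],
)

```text
clock: 23.12
tool_pos: [0.6485, -0.1342, 0.1018]
orientation: [179.9, -0.3, -166.0]
force: [-0.9, 1.1, -2.1]
opening: 0.0635
gripper_force: 30.0
```

send_rows(
  deltas=[
    [[0, 0, 0.01], 0],
    [[0, 0, 0.02], 0],
    [[0, 0, 0.026], 0],
    [[0, 0, 0.028], 0],
    [[0, 0, 0.029], 0],
  ],
)

```text
clock: 23.53
tool_pos: [0.6514, -0.1331, 0.0824]
orientation: [-180.0, 0.0, -165.9]
force: [0.0, -0.1, -1.5]
opening: 0.0634
gripper_force: 30.0
```

send_rows(
  deltas=[
    [[0, 0, 0], 0],
    [[0, 0, 0], 0],
    [[0, 0, 0], 0],
    [[0, 0, 0], 0],
    [[0, 0, 0], 0],
  ],
)

```text
clock: 23.95
tool_pos: [0.6513, -0.133, 0.0823]
orientation: [-180.0, 0.0, -165.9]
force: [-0.3, 0.9, -2.5]
opening: 0.0631
gripper_force: 30.0
```

```bash
python3 -c "
from h import *
go(0.6505,-0.1337,0.0801)"
```

```text
tcp [ 0.6513 -0.133   0.0823] [-1.7999e+02  3.0000e-02 -1.6591e+02] t 23.95 open 0.0631 f [-0.3  0.9 -2.5]
  share [ 0.0011 -0.0006  0.0028]
```

send_rows(
  deltas=[
    [[0, 0, 0.001], 0],
    [[0, 0, 0.002], 0],
    [[0, 0, 0.003], 0],
    [[0, 0, 0.003], 0],
    [[0, 0, 0.003], 0],
  ],
)

```text
clock: 24.37
tool_pos: [0.6511, -0.133, 0.0801]
orientation: [-180.0, 0.0, -165.9]
force: [-2.0, 1.3, 4.9]
opening: 0.0633
gripper_force: 30.0
```

send_rows(
  deltas=[
    [[0, 0, 0], 0],
    [[0, 0, 0], 0],
    [[0, 0, 0], 0],
    [[0, 0, 0], 0],
    [[0, 0, 0], 0],
  ],
  gripper=0.95,
)

```text
clock: 24.78
tool_pos: [0.6512, -0.133, 0.0794]
orientation: [180.0, -0.0, -165.9]
force: [-0.1, 0.1, 0.1]
opening: 0.0826
gripper_force: 0.0
```

send_rows(
  deltas=[
    [[0, 0, -0.01], 0],
    [[0, 0, -0.04], 0],
    [[0, 0, -0.08], 0],
    [[0, 0, -0.125], 0],
    [[0, 0, -0.16], 0],
  ],
)

```text
clock: 25.2
tool_pos: [0.6515, -0.1332, 0.2109]
orientation: [-179.9, 0.1, -165.9]
force: [0.5, 1.1, 0.2]
opening: 0.0835
gripper_force: 0.0
```

send_rows(
  deltas=[
    [[0.015, -0.0025, 0], 0],
    [[0.045, -0.007, 0], 0],
    [[0.08, -0.013, 0], 0],
    [[0.115, -0.019, 0], 0],
    [[0.15, -0.025, 0], 0],
  ],
  gripper=1,
)

```text
clock: 25.62
tool_pos: [0.5384, -0.182, 0.2081]
orientation: [-180.0, 0.0, -165.9]
force: [0.0, -0.5, 0.5]
opening: 0.0876
gripper_force: 0.0
```

send_rows(
  deltas=[
    [[0.035, -0.006, 0], 0],
    [[0.07, -0.012, 0], 0],
    [[0.105, -0.017, 0], 0],
    [[0.135, -0.022, 0], 0],
    [[0.148, -0.024, 0], 0],
  ],
)

```text
clock: 26.03
tool_pos: [0.4267, -0.2297, 0.2082]
orientation: [180.0, 0.0, -166.0]
force: [-0.4, 0.0, 0.1]
opening: 0.0875
gripper_force: 0.0
```

```bash
python3 - <<'E'
from h import *
go(0.429,-0.229,0.101)
p=ctrl.snapshot("wrist"); save(p,"w7")
circ(p,"cap_mid",.05); circ(p,"ring_mid",.03)
s=ctrl.snapshot("side"); circ(s,"tin_mid",.023);circ(s,"cap_mid",.04)
E
```

```text
tcp [ 0.4267 -0.2297  0.2082] [ 1.7999e+02  1.0000e-02 -1.6598e+02] t 26.03 open 0.0875 f [-0.4  0.   0.1]
  share [-3.10e-03  1.00e-04  1.34e-01]
cap_mid 0.81 circle [392.3  79.9] 33.0 [ 0.3156 -0.2009  0.05  ] ellipse [392.6  80.2] [ 0.3158 -0.2007  0.05  ]
ring_mid 0.93 circle [322.1 193.7] 34.3 [ 0.423  -0.2293  0.03  ] ellipse [321.3 199.2] [ 0.4283 -0.2288  0.03  ]
ring_mid 0.91 circle [176.5 160.5] 40.9 [ 0.4246 -0.3638  0.03  ] ellipse [176.6 161. ] [ 0.425  -0.3637  0.03  ]
tin_mid 0.58 circle [394. 212.] 11.4 [ 0.6542 -0.1299  0.023 ] ellipse [394.  213.2] [ 0.6502 -0.1327  0.023 ]
cap_mid 0.96 circle [327.3 308.4] 13.7 [ 0.2979 -0.2092  0.04  ] ellipse [327.  308.4] [ 0.2975 -0.2088  0.04  ]
cap_mid 0.65 circle [375.2 274.6] 13.2 [ 0.43   -0.2282  0.04  ] ellipse [375.4 274.3] [ 0.4309 -0.2279  0.04  ]
```

View pics/w7.png

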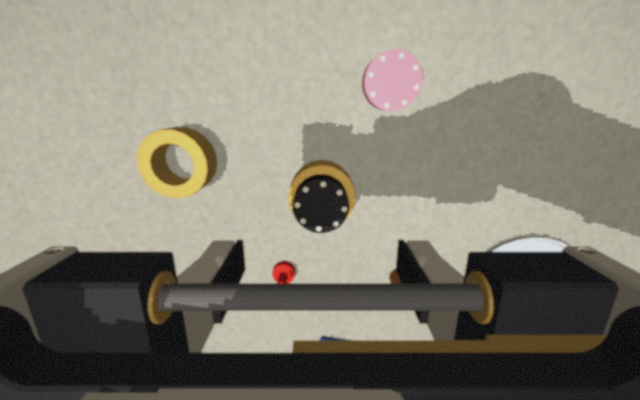

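The cap top is at about (320,205) with the brass ring beneath it, giving roughly (0.429,−0.229). The pink cap (393,80) and the bare ring (175,162) are clear of the gripper. I'm descending for the cap.

send_rows(
  deltas=[
    [[-0.001, 0, 0.02], 0],
    [[-0.001, 0, 0.05], 0],
    [[-0.001, 0, 0.085], 0],
    [[-0.001, 0, 0.108], 0],
    [[-0.001, 0, 0.118], 0],
  ],
)

```text
clock: 26.75
tool_pos: [0.4297, -0.2283, 0.1105]
orientation: [179.9, -0.2, -165.9]
force: [0.0, -0.3, -0.2]
opening: 0.0877
gripper_force: 0.0
```

send_rows(
  deltas=[
    [[0, 0, 0.006], 0],
    [[0, 0, 0.011], 0],
    [[0, 0, 0.015], 0],
    [[0, 0, 0.015], 0],
    [[0, 0, 0.015], 0],
  ],
)

```text
clock: 27.17
tool_pos: [0.4307, -0.2289, 0.1018]
orientation: [-180.0, 0.1, -165.9]
force: [-0.1, -0.9, 0.2]
opening: 0.0878
gripper_force: 0.0
```

send_rows(
  deltas=[
    [[0, 0, 0], 0],
    [[0, 0, 0], 0],
    [[0, 0, 0], 0],
    [[0, 0, 0], 0],
    [[0, 0, 0], 0],
  ],
  gripper=0,
)

```text
clock: 27.58
tool_pos: [0.4302, -0.2289, 0.1014]
orientation: [-180.0, 0.0, -165.9]
force: [0.5, 0.9, 0.3]
opening: 0.0597
gripper_force: 0.0
```

send_rows(
  deltas=[
    [[0, 0, 0], 0],
    [[0, 0, 0], 0],
    [[0, 0, 0], 0],
    [[0, 0, 0], 0],
    [[0, 0, 0], 0],
  ],
)

```text
clock: 28.0
tool_pos: [0.4302, -0.2289, 0.1012]
orientation: [-180.0, -0.0, -165.9]
force: [-0.2, 0.3, 1.4]
opening: 0.0489
gripper_force: 30.0
```

```bash
python3 -c "
from h import *
go(0.560,0.3806,0.21)"
```

```text
tcp [ 0.4302 -0.2289  0.1012] [-180.     -0.   -165.91] t 28.0 open 0.0489 f [-0.2  0.3  1.4]
  share [-0.3427  0.6994 -0.136 ]
```

send_rows(
  deltas=[
    [[0, 0, -0.015], 0],
    [[0, 0, -0.045], 0],
    [[0, 0, -0.08], 0],
    [[0, 0, -0.115], 0],
    [[0, 0, -0.136], 0],
  ],
)

```text
clock: 28.42
tool_pos: [0.4308, -0.2291, 0.2126]
orientation: [-179.9, 0.1, -165.9]
force: [0.2, 0.2, -1.4]
opening: 0.0492
gripper_force: 30.0
```

send_rows(
  deltas=[
    [[-0.007, 0.014, 0], 0],
    [[-0.02, 0.041, 0], 0],
    [[-0.035, 0.072, 0], 0],
    [[-0.052, 0.107, 0], 0],
    [[-0.07, 0.143, 0], 0],
  ],
)

```text
clock: 28.83
tool_pos: [0.4564, -0.1033, 0.2099]
orientation: [180.0, -0.0, -166.0]
force: [0.3, -0.6, -1.3]
opening: 0.0494
gripper_force: 30.0
```

send_rows(
  deltas=[
    [[-0.018, 0.037, 0], 0],
    [[-0.036, 0.074, 0], 0],
    [[-0.054, 0.111, 0], 0],
    [[-0.072, 0.148, 0], 0],
    [[-0.09, 0.184, 0], 0],
  ],
)

```text
clock: 29.25
tool_pos: [0.4905, 0.0577, 0.2099]
orientation: [180.0, -0.0, -165.9]
force: [-0.1, -0.7, -1.4]
opening: 0.0495
gripper_force: 30.0
```

send_rows(
  deltas=[
    [[-0.018, 0.037, 0], 0],
    [[-0.036, 0.074, 0], 0],
    [[-0.054, 0.111, 0], 0],
    [[-0.072, 0.148, 0], 0],
    [[-0.09, 0.184, 0], 0],
  ],
)

```text
clock: 29.67
tool_pos: [0.5245, 0.218, 0.2097]
orientation: [-180.0, -0.0, -165.9]
force: [0.6, 0.0, -0.3]
opening: 0.0493
gripper_force: 30.0
```

send_rows(
  deltas=[
    [[-0.018, 0.037, 0], 0],
    [[-0.036, 0.074, 0], 0],
    [[-0.052, 0.106, 0], 0],
    [[-0.064, 0.13, 0], 0],
    [[-0.073, 0.148, 0], 0],
  ],
)

```text
clock: 30.08
tool_pos: [0.5526, 0.3474, 0.2091]
orientation: [-180.0, -0.0, -165.9]
force: [0.4, -0.7, -0.7]
opening: 0.0488
gripper_force: 30.0
```

send_rows(
  deltas=[
    [[-0.007, 0.015, 0], 0],
    [[-0.013, 0.027, 0], 0],
    [[-0.018, 0.036, 0], 0],
    [[-0.02, 0.04, 0], 0],
    [[-0.02, 0.04, 0], 0],
  ],
)

```text
clock: 30.5
tool_pos: [0.5603, 0.3805, 0.2098]
orientation: [-180.0, -0.0, -165.9]
force: [-0.0, -0.1, -1.1]
opening: 0.0494
gripper_force: 30.0
```

```bash
python3 - <<'E'
from h import *
go(0.560,0.3806,0.0772)
p=ctrl.snapshot("wrist"); save(p,"w8")
for r in ctrl.cut_out(p,"pad")[:2]:
    c=max(cv2.findContours(r["pixels"].astype(np.uint8),0,2)[0],key=cv2.contourArea); q=cv2.minAreaRect(c); print(r["conf"],q, atz(p,q[0],.006).round(4))
circ(p,"balance",.04); circ(p,"pad",.006)
E
```

```text
tcp [0.5603 0.3805 0.2098] [-1.8000e+02 -1.0000e-02 -1.6591e+02] t 30.5 open 0.0494 f [-0.  -0.1 -1.1]
  share [0.0004 0.0002 0.1658]
0.79 ((321.76922607421875, 187.34613037109375), (97.07254791259766, 94.02169036865234), 33.6900634765625) [0.5576 0.3808 0.006 ]
balance 0.61 circle [167.   29.4] 84.3 [0.4557 0.2321 0.04  ] ellipse [166.5  26. ] [0.4534 0.2315 0.04  ]
pad 0.79 circle [321.5 186.5] 65.1 [0.5567 0.3802 0.006 ] ellipse [319.3 178.2] [0.5489 0.376  0.006 ]
```

View pics/w8.png

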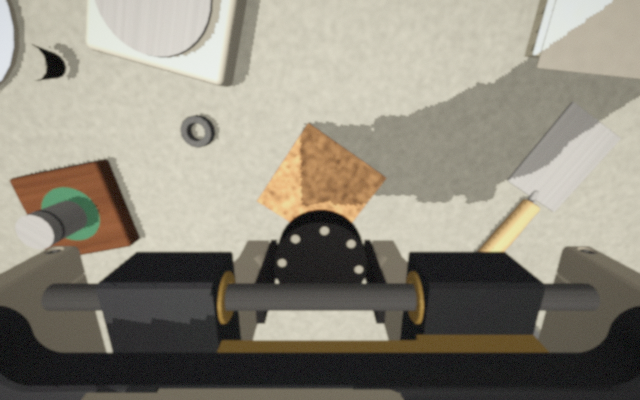

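The pad centre is (321,187), giving (0.558,0.381), and the cap is held level. The weight stands on the felt at (65,215). I'm lowering the cap.

send_rows(
  deltas=[
    [[0.001, 0, 0.025], 0],
    [[0.001, 0, 0.06], 0],
    [[0.001, 0, 0.095], 0],
    [[0.001, 0, 0.122], 0],
    [[0.001, 0, 0.135], 0],
  ],
)

```text
clock: 31.12
tool_pos: [0.5584, 0.3784, 0.0991]
orientation: [-179.9, -0.2, -166.0]
force: [-0.6, -0.0, -0.4]
opening: 0.0492
gripper_force: 30.0
```

send_rows(
  deltas=[
    [[0, 0, 0.01], 0],
    [[0, 0, 0.019], 0],
    [[0, 0, 0.025], 0],
    [[0, 0, 0.028], 0],
    [[0, 0, 0.029], 0],
  ],
)

```text
clock: 31.53
tool_pos: [0.5597, 0.3803, 0.0792]
orientation: [180.0, 0.0, -165.9]
force: [-0.3, -0.7, -0.6]
opening: 0.0495
gripper_force: 30.0
```

send_rows(
  deltas=[
    [[0, 0, 0], 0],
    [[0, 0, 0], 0],
    [[0, 0, 0], 0],
    [[0, 0, 0], 0],
    [[0, 0, 0], 0],
  ],
)

```text
clock: 31.95
tool_pos: [0.5596, 0.3802, 0.0791]
orientation: [180.0, 0.0, -165.9]
force: [0.5, -0.4, -0.9]
opening: 0.0495
gripper_force: 30.0
```

```bash
python3 -c "
from h import *
go(0.559,0.3805,0.0772)"
```

```text
tcp [0.5596 0.3802 0.0791] [ 1.7999e+02  2.0000e-02 -1.6592e+02] t 31.95 open 0.0495 f [ 0.5 -0.4 -0.9]
  share [0.0006 0.0006 0.0024]
```

send_rows(
  deltas=[
    [[0, 0, 0.001], 0],
    [[0, 0, 0.002], 0],
    [[0, 0, 0.0026], 0],
    [[0, 0, 0.0026], 0],
    [[0, 0, 0.0026], 0],
  ],
)

```text
clock: 32.37
tool_pos: [0.5596, 0.3802, 0.0773]
orientation: [180.0, 0.0, -165.9]
force: [-3.1, -1.4, 5.2]
opening: 0.0495
gripper_force: 30.0
```

send_rows(
  deltas=[
    [[0, 0, 0], 0],
    [[0, 0, 0], 0],
    [[0, 0, 0], 0],
    [[0, 0, 0], 0],
    [[0, 0, 0], 0],
  ],
  gripper=0.75,
)

```text
clock: 32.78
tool_pos: [0.5595, 0.3801, 0.0765]
orientation: [-180.0, -0.0, -165.9]
force: [0.3, -0.3, -0.1]
opening: 0.0653
gripper_force: 0.0
```

send_rows(
  deltas=[
    [[0, 0, -0.01], 0],
    [[0, 0, -0.04], 0],
    [[0, 0, -0.08], 0],
    [[0, 0, -0.125], 0],
    [[0, 0, -0.163], 0],
  ],
)

```text
clock: 33.2
tool_pos: [0.5597, 0.3801, 0.2099]
orientation: [180.0, 0.1, -165.9]
force: [0.8, 0.5, 0.3]
opening: 0.0655
gripper_force: 0.0
```

send_rows(
  deltas=[
    [[0.007, -0.014, 0], 0],
    [[0.02, -0.041, 0], 0],
    [[0.035, -0.072, 0], 0],
    [[0.052, -0.107, 0], 0],
    [[0.07, -0.143, 0], 0],
  ],
  gripper=1,
)

```text
clock: 33.62
tool_pos: [0.5326, 0.2545, 0.2076]
orientation: [180.0, 0.0, -165.9]
force: [0.6, -0.6, -0.8]
opening: 0.0869
gripper_force: 0.0
```

send_rows(
  deltas=[
    [[0.018, -0.037, 0], 0],
    [[0.036, -0.074, 0], 0],
    [[0.054, -0.111, 0], 0],
    [[0.072, -0.148, 0], 0],
    [[0.09, -0.184, 0], 0],
  ],
)

```text
clock: 34.03
tool_pos: [0.4984, 0.0937, 0.2078]
orientation: [180.0, 0.1, -165.9]
force: [0.1, -0.3, 0.6]
opening: 0.0873
gripper_force: 0.0
```

send_rows(
  deltas=[
    [[0.018, -0.037, 0], 0],
    [[0.036, -0.074, 0], 0],
    [[0.054, -0.111, 0], 0],
    [[0.072, -0.148, 0], 0],
    [[0.09, -0.184, 0], 0],
  ],
)

```text
clock: 34.45
tool_pos: [0.4644, -0.0665, 0.2079]
orientation: [-180.0, 0.1, -165.9]
force: [0.6, -0.4, -0.5]
opening: 0.0877
gripper_force: 0.0
```

send_rows(
  deltas=[
    [[0.018, -0.037, 0], 0],
    [[0.036, -0.074, 0], 0],
    [[0.052, -0.106, 0], 0],
    [[0.064, -0.13, 0], 0],
    [[0.073, -0.148, 0], 0],
  ],
)

```text
clock: 34.87
tool_pos: [0.4364, -0.1959, 0.2077]
orientation: [-180.0, 0.0, -166.0]
force: [0.9, 0.2, -0.7]
opening: 0.0877
gripper_force: 0.0
```

send_rows(
  deltas=[
    [[0.007, -0.015, 0], 0],
    [[0.013, -0.027, 0], 0],
    [[0.018, -0.036, 0], 0],
    [[0.019, -0.04, 0], 0],
    [[0.019, -0.04, 0], 0],
  ],
)

```text
clock: 35.28
tool_pos: [0.4302, -0.2292, 0.2072]
orientation: [-180.0, 0.0, -165.9]
force: [0.3, 0.5, -0.8]
opening: 0.0874
gripper_force: 0.0
```

```bash
python3 - <<'E'
from h import *
go(0.429,-0.229,0.071)
p=ctrl.snapshot("wrist"); circ(p,"ring_mid",.03)
s=ctrl.snapshot("side"); circ(s,"ring_mid",.015); circ(s,"cap_mid",.016)
E
```

```text
tcp [ 0.4302 -0.2292  0.2072] [-1.8000e+02  1.0000e-02 -1.6595e+02] t 35.28 open 0.0874 f [ 0.3  0.5 -0.8]
  share [0.0014 0.0006 0.1703]
ring_mid 0.97 circle [176. 158.] 40.8 [ 0.4258 -0.3637  0.03  ] ellipse [176.  157.4] [ 0.4253 -0.3637  0.03  ]
ring_mid 0.86 circle [322.4 191.7] 35.0 [ 0.4243 -0.2292  0.03  ] ellipse [322.1 191.8] [ 0.4245 -0.2294  0.03  ]
ring_mid 0.74 circle [373.8 282.2] 16.4 [ 0.4299 -0.2265  0.015 ] ellipse [374.2 282. ] [ 0.4311 -0.2268  0.015 ]
ring_mid 0.58 circle [433.5 318. ] 19.1 [ 0.4326 -0.3669  0.015 ] ellipse [433.2 318.1] [ 0.432  -0.3667  0.015 ]
cap_mid 0.65 circle [326.8 308.1] 13.6 [ 0.3116 -0.1958  0.016 ] ellipse [327.1 308. ] [ 0.3122 -0.1962  0.016 ]
cap_mid 0.54 circle [243.2 162.5] 8.0 [0.5621 0.3836 0.016 ] ellipse [242.9 162.5] [0.5616 0.3843 0.016 ]
```

send_rows(
  deltas=[
    [[0.001, 0, 0.025], 0],
    [[0.002, 0, 0.06], 0],
    [[0.0025, 0, 0.1], 0],
    [[0.0025, 0, 0.13], 0],
    [[0.0025, 0, 0.145], 0],
  ],
)

```text
clock: 35.95
tool_pos: [0.4269, -0.2287, 0.0885]
orientation: [179.9, -0.2, -165.9]
force: [0.4, 0.4, -0.7]
opening: 0.0879
gripper_force: 0.0
```

send_rows(
  deltas=[
    [[0, 0, 0.009], 0],
    [[0, 0, 0.018], 0],
    [[0, 0, 0.023], 0],
    [[0, 0, 0.025], 0],
    [[0, 0, 0.025], 0],
  ],
)

```text
clock: 36.37
tool_pos: [0.4286, -0.2293, 0.0714]
orientation: [-180.0, 0.0, -165.9]
force: [0.2, -0.1, 1.6]
opening: 0.0878
gripper_force: 0.0
```

send_rows(
  deltas=[
    [[0, 0, 0], 0],
    [[0, 0, 0], 0],
    [[0, 0, 0], 0],
    [[0, 0, 0], 0],
    [[0, 0, 0], 0],
  ],
  gripper=0,
)

```text
clock: 36.78
tool_pos: [0.4283, -0.2293, 0.0715]
orientation: [-180.0, 0.0, -165.9]
force: [-1.2, 2.2, 4.1]
opening: 0.0646
gripper_force: 30.0
```

send_rows(
  deltas=[
    [[0, 0, 0], 0],
    [[0, 0, 0], 0],
    [[0, 0, 0], 0],
    [[0, 0, 0], 0],
    [[0, 0, 0], 0],
  ],
)

```text
clock: 37.2
tool_pos: [0.4283, -0.2293, 0.0715]
orientation: [-180.0, 0.0, -165.9]
force: [-1.5, 2.7, 6.8]
opening: 0.0644
gripper_force: 30.0
```

```bash
python3 - <<'E'
from h import *
# pan centre: bright disc 84 mm, measured from the saved first views via side+wrist w4
go(0.43,0.22,0.21)
t=ctrl.snapshot("top"); segs(t,["balance"]); 
im=t["color"][200:260,200:262]; cv2.imwrite("pics/bal.png",cv2.resize(im,None,fx=8,fy=8,interpolation=2)[:,:,::-1])
for uv in((230,226),): print(atz(t,uv,.05))
E
```

```text
tcp [ 0.4283 -0.2293  0.0715] [-1.8000e+02  2.0000e-02 -1.6591e+02] t 37.2 open 0.0644 f [-1.5  2.7  6.8]
  share [-0.1387  0.5442 -0.1731]
balance 0.61 (np.float64(231.5), np.float64(229.4)) px 1873 [210, 253, 207, 252]
[0.43386444 0.22335718 0.05      ]
```

View pics/bal.png

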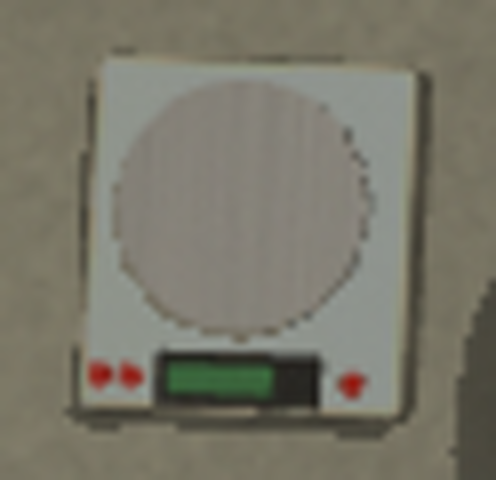

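The crop shows the pan centred at (230.3,226) in the top view, giving (0.434,0.223) at z=0.05. I'm carrying the ring there at a moderate speed.

send_rows(
  deltas=[
    [[0, 0, -0.01], 0],
    [[0, 0, -0.04], 0],
    [[0, 0, -0.08], 0],
    [[0, 0, -0.125], 0],
    [[0, 0, -0.16], 0],
  ],
)

```text
clock: 37.72
tool_pos: [0.4277, -0.2293, 0.2012]
orientation: [180.0, -0.0, -165.9]
force: [1.5, -0.0, -5.9]
opening: 0.0645
gripper_force: 30.0
```

send_rows(
  deltas=[
    [[-0.003, 0.01, -0.01], 0],
    [[-0.008, 0.03, -0.02], 0],
    [[-0.016, 0.06, -0.02], 0],
    [[-0.024, 0.09, -0.02], 0],
    [[-0.032, 0.12, -0.02], 0],
  ],
)

```text
clock: 38.13
tool_pos: [0.4283, -0.1289, 0.2141]
orientation: [179.9, -0.1, -166.0]
force: [-0.3, -0.5, -5.7]
opening: 0.064
gripper_force: 30.0
```

send_rows(
  deltas=[
    [[-0.009, 0.033, 0], 0],
    [[-0.018, 0.067, 0], 0],
    [[-0.027, 0.1, 0], 0],
    [[-0.036, 0.135, 0], 0],
    [[-0.045, 0.17, 0], 0],
  ],
)

```text
clock: 38.55
tool_pos: [0.4301, 0.0119, 0.214]
orientation: [180.0, -0.1, -166.0]
force: [1.2, 0.1, -6.7]
opening: 0.0642
gripper_force: 30.0
```

send_rows(
  deltas=[
    [[-0.009, 0.035, 0], 0],
    [[-0.018, 0.07, 0], 0],
    [[-0.027, 0.105, 0], 0],
    [[-0.036, 0.135, 0], 0],
    [[-0.043, 0.163, 0], 0],
  ],
)

```text
clock: 38.97
tool_pos: [0.432, 0.1468, 0.214]
orientation: [-180.0, -0.1, -165.9]
force: [0.8, 0.8, -5.8]
opening: 0.0643
gripper_force: 30.0
```

send_rows(
  deltas=[
    [[-0.007, 0.027, 0], 0],
    [[-0.013, 0.05, 0], 0],
    [[-0.019, 0.07, 0], 0],
    [[-0.022, 0.085, 0], 0],
    [[-0.0245, 0.093, 0], 0],
  ],
)

```text
clock: 39.38
tool_pos: [0.4336, 0.2235, 0.2144]
orientation: [-180.0, -0.1, -165.9]
force: [0.7, 0.3, -5.3]
opening: 0.064
gripper_force: 30.0
```

send_rows(
  deltas=[
    [[0, 0, 0], 0],
    [[0, 0, 0], 0],
    [[0, 0, 0], 0],
    [[0, 0, 0], 0],
    [[0, 0, 0], 0],
  ],
)

```text
clock: 39.8
tool_pos: [0.4341, 0.2217, 0.2152]
orientation: [180.0, -0.0, -166.0]
force: [-0.4, -0.3, -6.3]
opening: 0.0642
gripper_force: 30.0
```

```bash
python3 - <<'E'
from h import *
go(0.434,0.223,0.1215)
p=ctrl.snapshot("wrist"); save(p,"w9")
a=np.linspace(0,2*np.pi,60); im=p["color"][:,:,::-1].copy()
o=np.c_[.434+.042*np.cos(a),.223+.042*np.sin(a),a*0+.05]
for q in cv2.projectPoints(o,p["rvec"],np.array(p["tvec"]),K(p),None)[0][:,0]: cv2.circle(im,(int(q[0]),int(q[1])),1,(255,0,255),-1)
cv2.imwrite("pics/w9.png",im)
E
```

```text
tcp [0.4341 0.2217 0.2152] [ 180.     -0.   -165.97] t 39.8 open 0.0642 f [-0.4 -0.3 -6.3]
  share [-0.0003  0.0016  0.1171]
```

View pics/w9.png

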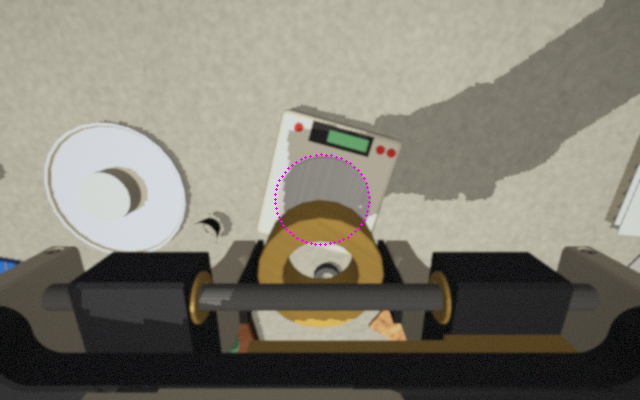

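The predicted pan circle (magenta, centre about (323,199)) lies on the pan's visible edge, and the ring is held level. I'll descend to about 10 mm above the pan, settle, then finish slowly.

send_rows(
  deltas=[
    [[0, 0.001, 0.012], 0],
    [[0, 0.0015, 0.03], 0],
    [[0, 0.0015, 0.048], 0],
    [[0, 0.0015, 0.063], 0],
    [[0, 0.0015, 0.073], 0],
  ],
)

```text
clock: 40.27
tool_pos: [0.4333, 0.223, 0.155]
orientation: [-180.0, -0.1, -165.9]
force: [-0.3, -1.0, -5.8]
opening: 0.0645
gripper_force: 30.0
```

send_rows(
  deltas=[
    [[0, 0, 0.008], 0],
    [[0, 0, 0.016], 0],
    [[0, 0, 0.023], 0],
    [[0, 0, 0.028], 0],
    [[0, 0, 0.031], 0],
  ],
)

```text
clock: 40.68
tool_pos: [0.4338, 0.2236, 0.1315]
orientation: [-180.0, -0.0, -165.9]
force: [0.2, 0.1, -6.1]
opening: 0.0643
gripper_force: 30.0
```

send_rows(
  deltas=[
    [[0, 0, 0], 0],
    [[0, 0, 0], 0],
    [[0, 0, 0], 0],
    [[0, 0, 0], 0],
    [[0, 0, 0], 0],
  ],
)

```text
clock: 41.1
tool_pos: [0.4339, 0.2238, 0.1322]
orientation: [180.0, 0.0, -165.9]
force: [-0.4, 0.5, -5.1]
opening: 0.0641
gripper_force: 30.0
```

```bash
python3 -c "
from h import *
go(0.434,0.223,0.1215)"
```

```text
tcp [0.4339 0.2238 0.1322] [ 1.7998e+02  3.0000e-02 -1.6591e+02] t 41.1 open 0.0641 f [-0.4  0.5 -5.1]
  share [ 0.0001 -0.001   0.0134]
```

Next is 8 mm down slowly, then 1 mm creeps.

send_rows(
  deltas=[
    [[0, -0.001, 0.002], 0],
    [[0, -0.001, 0.004], 0],
    [[0, -0.001, 0.006], 0],
    [[0, -0.001, 0.008], 0],
    [[0, -0.001, 0.01], 0],
  ],
)

```text
clock: 41.52
tool_pos: [0.434, 0.2228, 0.1237]
orientation: [-180.0, -0.0, -165.9]
force: [0.1, -0.1, -5.6]
opening: 0.0641
gripper_force: 30.0
```

send_rows(
  deltas=[
    [[0, 0, 0.0004], 0],
    [[0, 0, 0.0008], 0],
    [[0, 0, 0.0012], 0],
    [[0, 0, 0.0014], 0],
    [[0, 0, 0.0014], 0],
  ],
)

```text
clock: 41.93
tool_pos: [0.434, 0.2229, 0.1228]
orientation: [-180.0, 0.0, -165.9]
force: [0.4, 0.8, -6.1]
opening: 0.0639
gripper_force: 30.0
```

send_rows(
  deltas=[
    [[0, 0, 0.0002], 0],
    [[0, 0, 0.0005], 0],
    [[0, 0, 0.0008], 0],
    [[0, 0, 0.001], 0],
    [[0, 0, 0.001], 0],
  ],
)

```text
clock: 42.35
tool_pos: [0.434, 0.2228, 0.122]
orientation: [-180.0, -0.0, -165.9]
force: [-0.1, -0.3, -5.0]
opening: 0.0644
gripper_force: 30.0
```

send_rows(
  deltas=[
    [[0, 0, 0.0002], 0],
    [[0, 0, 0.0004], 0],
    [[0, 0, 0.0006], 0],
    [[0, 0, 0.0008], 0],
    [[0, 0, 0.0008], 0],
  ],
)

```text
clock: 42.77
tool_pos: [0.434, 0.2229, 0.1216]
orientation: [180.0, 0.0, -165.9]
force: [-2.3, -0.7, -1.3]
opening: 0.0644
gripper_force: 30.0
```

The force has dropped from −5.5 to −1.3 N, so the ring is touching the pan. I'm releasing it.

send_rows(
  deltas=[
    [[0, 0, 0.0003], 0],
    [[0, 0, 0.0003], 0],
    [[0, 0, 0.0003], 0],
    [[0, 0, 0.0003], 0],
    [[0, 0, 0.0003], 0],
  ],
  gripper=0.92,
)

```text
clock: 43.18
tool_pos: [0.4342, 0.223, 0.1213]
orientation: [180.0, 0.0, -165.9]
force: [-0.8, 0.4, 0.1]
opening: 0.0801
gripper_force: 0.0
```

send_rows(
  deltas=[
    [[0, 0, -0.002], 0],
    [[0, 0, -0.008], 0],
    [[0, 0, -0.02], 0],
    [[0, 0, -0.04], 0],
    [[0, 0, -0.06], 0],
  ],
)

```text
clock: 43.6
tool_pos: [0.4339, 0.2227, 0.1702]
orientation: [-180.0, -0.0, -165.9]
force: [0.4, 1.0, 0.0]
opening: 0.0807
gripper_force: 0.0
```

send_rows(
  deltas=[
    [[0, 0, -0.03], 0],
    [[0, 0, -0.06], 0],
    [[0, 0, -0.09], 0],
    [[0, 0, -0.12], 0],
    [[0, 0, -0.14], 0],
  ],
)

```text
clock: 44.02
tool_pos: [0.4344, 0.223, 0.2847]
orientation: [179.9, 0.2, -165.9]
force: [0.2, 0.8, -0.0]
opening: 0.0805
gripper_force: 0.0
```

send_rows(
  deltas=[
    [[0.01, -0.02, 0], 0],
    [[0.02, -0.05, 0], 0],
    [[0.02, -0.08, 0], 0],
    [[0.02, -0.12, 0], 0],
    [[0.02, -0.16, 0], 0],
  ],
)

```text
clock: 44.43
tool_pos: [0.4491, 0.0934, 0.2818]
orientation: [180.0, 0.1, -165.8]
force: [0.5, 0.5, 0.4]
opening: 0.0806
gripper_force: 0.0
```

send_rows(
  deltas=[
    [[0, -0.04, 0], 0],
    [[0, -0.08, 0], 0],
    [[0, -0.12, 0], 0],
    [[0, -0.16, 0], 0],
    [[0, -0.2, 0], 0],
  ],
)

```text
clock: 44.85
tool_pos: [0.4881, -0.0623, 0.2818]
orientation: [180.0, 0.0, -165.9]
force: [0.6, 1.5, 0.8]
opening: 0.0807
gripper_force: 0.0
```

send_rows(
  deltas=[
    [[0, -0.04, 0], 0],
    [[0, -0.08, 0], 0],
    [[0, -0.11, 0], 0],
    [[0, -0.13, 0], 0],
    [[0, -0.14, 0], 0],
  ],
)

```text
clock: 45.27
tool_pos: [0.5155, -0.1712, 0.2813]
orientation: [-180.0, -0.0, -166.0]
force: [0.7, 0.3, 0.1]
opening: 0.0807
gripper_force: 0.0
```

```bash
python3 - <<'E'
from h import *
go(0,0,0)
P={n:ctrl.snapshot(n) for n in("top","side")}
for n in P: save(P[n],n+"9")
def c(p,t,near,z):
    b=[]
    for r in ctrl.cut_out(p,t)[:4]:
        v,u=np.nonzero(r["pixels"]); q=(u.mean(),v.mean()); w=atz(p,q,z); b.append((np.hypot(*(w[:2]-near)),q,w))
    return min(b,key=lambda k:k[0]) if b else None
for t,pl,z in(("ring_mid",(.434,.223),.065),("tin_mid",(.651,-.1337),.023),("stone_mid",(.488,.0193),.015),("cap_mid",(.559,.3805),.016),("weight_mid",(.6402,.1457),.04)):
    a=[c(P[n],t,np.array(pl),z) for n in P]
    for x in a: print(t,None if x is None else (np.round(x[1],1),x[2].round(4)))
    if all(a): print("  tri",tri(*[ray(P[n],x[1]) for n,x in zip(P,a)]).round(4))
im=P["top"]["color"][120:260,150:400]; cv2.imwrite("pics/end.png",cv2.resize(im,None,fx=3,fy=3,interpolation=2)[:,:,::-1])
E
```

```text
tcp [ 0.5155 -0.1712  0.2813] [-1.8000e+02 -2.0000e-02 -1.6603e+02] t 45.27 open 0.0807 f [0.7 0.3 0.1]
  share [0.5737 0.3631 0.3516]
ring_mid (array([229.1, 225.1]), array([0.4358, 0.2228, 0.065 ]))
ring_mid (array([241.3, 184.8]), array([0.4363, 0.2242, 0.065 ]))
  tri [0.4356 0.2227 0.066 ]
tin_mid None
tin_mid (array([394.9, 211.9]), array([ 0.656 , -0.1317,  0.023 ]))
stone_mid None
stone_mid (array([310.1, 220.5]), array([0.4913, 0.0194, 0.015 ]))
cap_mid (array([177.3, 180.1]), array([0.5588, 0.3792, 0.016 ]))
cap_mid (array([243. , 162.8]), array([0.5605, 0.3823, 0.016 ]))
  tri [0.5583 0.3785 0.0185]
weight_mid None
weight_mid (array([314. , 170.6]), array([0.6473, 0.1492, 0.04  ]))
```

View pics/end.png

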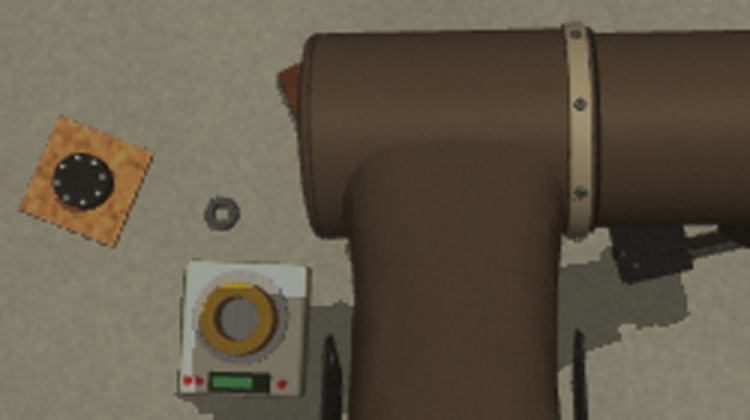

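View pics/side9.png

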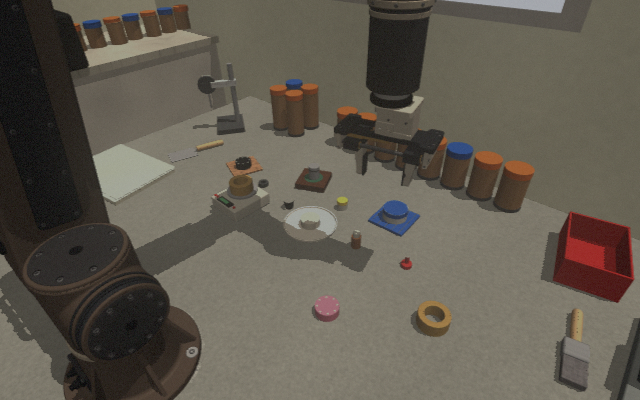

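The pictures show all five parts upright and central on their places: cap (243,163), ring (241,185), weight (314,171), stone (310,220) and tin (395,212). The gripper is clear of everything, so I'm handing in.

```bash
python3 -c "
from plant import ctrl
print(ctrl.close_job())"
```

```text
the job is handed in; nothing more can be done
None
```

The job is handed in at about 45 s: all five parts looked upright and central on their places in the last pictures, and the ring was set on the balance gently; no verdict came back.

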